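# Change over the ageing bays on the tube bench

### The arm

A 7-joint arm with a two-finger parallel gripper is mounted at the origin on the work surface. World frame = base frame: x ahead of the robot, y to its left, z up, the work surface at z = 0. Lengths are in m, angles in degrees, forces in N, time in s.
With the tool pointing down it reaches from about 0.425 to 0.875 m from the base axis. Payload 4.7 kg.
Tool frame: the origin (TCP) lies at the centre of the arm's flange, where the gripper is bolted on; the fingertips stand 182 mm ahead of it and the grasp point (between the pads) lies 164 mm ahead of it; z points along the fingers, x is the direction in which the jaws open and shut, and the axes are right-handed (so a half turn about z gives the same grasp; the last joint's range is limited). The gripper opens to 87 mm and grips with 3 to 60 N. Pads are 19 mm wide; open, the fingers measure 117 mm over their backs; the gripper's body (75 mm by 190 mm) begins 51 mm behind the grasp point.
Start: joints at [73.459, 18.392, -4.016, 83.108, 1.295, 78.541, -3.26], TCP at [0.194, -0.62, 0.405] pointing down, gripper open.
Joint ranges: [-163.93, 163.93], [-17.29, 119.83], [-79.2, 71.16], [3.27, 140.29], [-89.18, 269.18], [5.43, 117.66], [-154.24, 154.24]. Speed limits (degrees/s): [147.25, 147.25, 180, 180, 180, 180, 180].

### API

Orientations are given as [roll, pitch, yaw] about the fixed x, y, z axes, in that order (R = Rz(yaw) Ry(pitch) Rx(roll)).
In Python, from cell import env gives the robot as it stands. The module is installed in compiled form; this text tells all that it offers.
- The arm moves only by the tool carry_out, never from a script. Its argument "increments" is a list of rows, each a list of 5 numbers: the shift along the world's x, y, z in m, then the turn about the world's z in degrees, then the gripper's target within -1 to 1 (shut at 1, half-way at 0, fully open at -1). In form: [[dx, dy, dz, spin, jaw], ...]. A call has 1 to 20 rows; each row is the pose to reach, as a shift and turn from the pose commanded when the call began; what a row does not reach only later rows make up. A row lasts 1/10 s, in which the tool goes at most 50 mm and 8.59 degrees, less where a joint would pass 70% of its speed; a pose out of reach is approached as far as the arm can. A call with a gripper value outside its range is refused whole. The fingers move at their own pace and stop on an object; "grip_force" is the grip in N (left out, the last holds). Time passes only in rows, so rows that repeat a pose let the fingers close. It gives the time, the measured TCP pose, the force and the opening at its end, in the units of the state.
- env.get_obs(): the state, without advancing time (a new reading comes with each control period).
- env.read_camera(name): name is "side" or "top" or "wrist"; returns (picture, depth): 384x512x3 uint8, red, green, blue; 384x512 float32, m along the optical axis (not along the pixel's ray), 0 where there is no reading.
- env.get_calibration(name): a dict with "K" (3x3 intrinsics, pixels), "camera_from_world" (4x4, takes a point from world to camera coordinates); the wrist camera has in their place "T_tool_cam" (4x4, takes a point from camera to tool coordinates, whose origin is the TCP and whose axes are the tool frame's). Camera axes: x right, y down, z forward; pixel columns grow to the right and rows downward; lengths in m; the calibration is good to about 2 mm. A picture is of the moment at which its call begins: read the wrist's pose just before it. get_calibration takes no time and is no camera call.
- env.sign_off(): hands the job in, once; it reports no verdict.
The state is a dict: "time_s": time; "qpos": joint angles; "joint_velocities": joint speeds; "effort": joint torques, N m; "tool_pos": TCP position; "tool_rot": TCP orientation; "force": force on the tool from outside, world axes, zero at the start; "wrist_torque": the same for the moment, N m; "grip_width": finger opening in m.
Only numpy, scipy, OpenCV 4.12 (cv2) and the standard library are available. Lean on these libraries where they do the work, as an engineer would, in place of code of your own. Each camera call takes 0.05 s, during which the arm holds its last target.

### The job

The bay that the black selector toggle leans towards has just run and its stem carriers are still hot: leave those where they are. First switch the red main toggle off (towards the robot); then, with the power off, move every cooled carrier from the other bay to the green finished tray and load all the fresh carriers from the blue mat into that emptied bay, all lying flat. After that throw the selector over to the newly loaded bay, and last switch the main back on; do not disturb the pliers, tin or jar.

Things in the scene. Friction and masses are not known exactly. Their poses are not given: they have to be found in the camera images.
- fresh1_center (a point): Fresh stem carrier, waiting on the blue mat at the start (two or three present). A pale wooden bar 120 x 30 x 32 mm (x, y, z) with a clear glass stem (25 mm wide, 18 mm high, thin wires to 58 mm above the bar's underside) on top, 45 mm from the middle towards each end; the bare middle 60 mm is for gripping across the 30 mm width. 140 g, nominally. The point is the centre of the wooden bar, 16 mm above its underside; x along the bar, z up. 
- fresh2_center (a point): Fresh stem carrier, waiting on the blue mat at the start (two or three present). A pale wooden bar 120 x 30 x 32 mm (x, y, z) with a clear glass stem (25 mm wide, 18 mm high, thin wires to 58 mm above the bar's underside) on top, 45 mm from the middle towards each end; the bare middle 60 mm is for gripping across the 30 mm width. 140 g, nominally. The point is the centre of the wooden bar, 16 mm above its underside; x along the bar, z up. 
- fresh3_center (a point): Fresh stem carrier, waiting on the blue mat at the start (two or three present). A pale wooden bar 120 x 30 x 32 mm (x, y, z) with a clear glass stem (25 mm wide, 18 mm high, thin wires to 58 mm above the bar's underside) on top, 45 mm from the middle towards each end; the bare middle 60 mm is for gripping across the 30 mm width. 140 g, nominally. The point is the centre of the wooden bar, 16 mm above its underside; x along the bar, z up. 
- left1_center (a point): Aged stem carrier, in the left bay at the start (one to two such carriers per bay). A dark brown wooden bar 120 x 30 x 32 mm (x, y, z) with an amber glass stem (25 mm wide, 18 mm high, thin wires to 58 mm above the bar's underside) on top, 45 mm from the middle towards each end; the bare middle 60 mm is for gripping across the 30 mm width. 140 g, nominally. The point is the centre of the wooden bar, 16 mm above its underside; x along the bar, z up. 
- left2_center (a point): Aged stem carrier, in the left bay at the start (one to two such carriers per bay). A dark brown wooden bar 120 x 30 x 32 mm (x, y, z) with an amber glass stem (25 mm wide, 18 mm high, thin wires to 58 mm above the bar's underside) on top, 45 mm from the middle towards each end; the bare middle 60 mm is for gripping across the 30 mm width. 140 g, nominally. The point is the centre of the wooden bar, 16 mm above its underside; x along the bar, z up. 
- right1_center (a point): Aged stem carrier, in the right bay at the start (one to two such carriers per bay). A dark brown wooden bar 120 x 30 x 32 mm (x, y, z) with an amber glass stem (25 mm wide, 18 mm high, thin wires to 58 mm above the bar's underside) on top, 45 mm from the middle towards each end; the bare middle 60 mm is for gripping across the 30 mm width. 140 g, nominally. The point is the centre of the wooden bar, 16 mm above its underside; x along the bar, z up. 
- right2_center (a point): Aged stem carrier, in the right bay at the start (one to two such carriers per bay). A dark brown wooden bar 120 x 30 x 32 mm (x, y, z) with an amber glass stem (25 mm wide, 18 mm high, thin wires to 58 mm above the bar's underside) on top, 45 mm from the middle towards each end; the bare middle 60 mm is for gripping across the 30 mm width. 140 g, nominally. The point is the centre of the wooden bar, 16 mm above its underside; x along the bar, z up. 
- bay_left: Left ageing bay (the robot's left, +y), bare steel: fixed open tray, outside 165 x 250 x 22 mm (x, y, z), walls and floor 5 mm thick, so the inner floor is 155 x 240 mm and 5 mm above the table; a grey heater rail 30 mm high with copper tabs runs outside the far (+x) wall. Holds three carriers side by side, lying along its x, flat on the floor. Origin: centre of its underside; x away from the robot, y to the robot's left.
- bay_right: Right ageing bay (the robot's right, -y), bare steel: fixed open tray, outside 165 x 250 x 22 mm (x, y, z), walls and floor 5 mm thick, so the inner floor is 155 x 240 mm and 5 mm above the table; a grey heater rail 30 mm high with copper tabs runs outside the far (+x) wall. Holds three carriers side by side, lying along its x, flat on the floor. Origin: centre of its underside; x away from the robot, y to the robot's left.
- out_tray: Finished tray, green plastic, at the front on one side of the switch box: fixed open tray, outside 165 x 250 x 22 mm (x, y, z), walls and floor 5 mm thick, so the inner floor is 155 x 240 mm and 5 mm above the table; no heater. Holds three carriers side by side, lying along its x, flat on the floor. Origin: centre of its underside; x away from the robot, y to the robot's left.
- mat: Thin blue mat 145 x 260 mm, 1 mm, at the front on the other side of the switch box, where the fresh carriers wait. Origin: its centre.
- switch_box: Fixed grey-green switch box 130 x 120 x 45 mm (x, y, z) at the front in the middle, with two bat toggles on top. Origin: centre of its underside; x away from the robot, y to the left. The black selector's pivot is at x +35, y +30 mm, the red main switch's at x -35, y -30 mm, both 45 mm up.
- selector_tip (a point): Tip of the black selector toggle. The point on the bat's axis at its top end, 50 mm from the pivot; the bat is round, up to 17 mm thick, and stands out 50 to 55 mm.
- main_tip (a point): Tip of the red main toggle. The point on the bat's axis at its top end, 50 mm from the pivot; the bat is round, up to 17 mm thick, and stands out 50 to 55 mm.
- selector (a joint): Black bay selector, leaning to the side (box's y): about +0.42 rad (leaning to the robot's left) selects the left bay, -0.42 rad (leaning right) selects the right bay. Over-centre action: about 1 N sideways at the tip moves it from an end, nothing at the middle; past the middle it snaps to the other end by itself. It rests only at an end.
- main (a joint): Red main power switch, leaning along the box's x: +0.42 rad (leaning away from the robot, to the green dot) is on, -0.42 rad (leaning towards the robot, to the red dot) is off; on at the start. Over-centre action: about 1 N sideways at the tip moves it from an end, nothing at the middle; past the middle it snaps to the other end by itself. It rests only at an end.
- pliers_o (a point): Bystander: pliers with green grips, 160 x 50 x 14 mm, lying between the bays; the point is near their middle.
- tin_o (a point): Bystander: yellow tin, 68 mm wide, 52 mm high, at the left edge of the work area; centre of its underside.
- jar_o (a point): Bystander: jar with a white cap, 56 mm wide, 52 mm high, at the right edge of the work area; centre of its underside.

How it is judged (in metres and radians):
On the way, in this order (a step that is already met when the one before it is completed fails the run):
1. main power switched off (value of joint main below -0.3 rad), for 0.2 s.
2. with the power off, cooled carriers in the finished tray and all fresh carriers in the bay the selector leans away from (value of joint main below -0.3 rad and ((value of joint selector above 0.3 rad and (x of fresh1_center in the frame of bay_right between -0.06 and 0.06 m and y of fresh1_center in the frame of bay_right between -0.11 and 0.11 m and z of fresh1_center in the frame of bay_right below 0.026 m and angle between fresh1_center's own z axis and vertical below 0.08 rad) and (x of fresh2_center in the frame of bay_right between -0.06 and 0.06 m and y of fresh2_center in the frame of bay_right between -0.11 and 0.11 m and z of fresh2_center in the frame of bay_right below 0.026 m and angle between fresh2_center's own z axis and vertical below 0.08 rad) and (x of fresh3_center in the frame of bay_right between -0.06 and 0.06 m and y of fresh3_center in the frame of bay_right between -0.11 and 0.11 m and z of fresh3_center in the frame of bay_right below 0.026 m and angle between fresh3_center's own z axis and vertical below 0.08 rad) and (x of right1_center in the frame of out_tray between -0.06 and 0.06 m and y of right1_center in the frame of out_tray between -0.11 and 0.11 m and z of right1_center in the frame of out_tray below 0.026 m and angle between right1_center's own z axis and vertical below 0.08 rad) and (x of right2_center in the frame of out_tray between -0.06 and 0.06 m and y of right2_center in the frame of out_tray between -0.11 and 0.11 m and z of right2_center in the frame of out_tray below 0.026 m and angle between right2_center's own z axis and vertical below 0.08 rad)) or (value of joint selector below -0.3 rad and (x of fresh1_center in the frame of bay_left between -0.06 and 0.06 m and y of fresh1_center in the frame of bay_left between -0.11 and 0.11 m and z of fresh1_center in the frame of bay_left below 0.026 m and angle between fresh1_center's own z axis and vertical below 0.08 rad) and (x of fresh2_center in the frame of bay_left between -0.06 and 0.06 m and y of fresh2_center in the frame of bay_left between -0.11 and 0.11 m and z of fresh2_center in the frame of bay_left below 0.026 m and angle between fresh2_center's own z axis and vertical below 0.08 rad) and (x of fresh3_center in the frame of bay_left between -0.06 and 0.06 m and y of fresh3_center in the frame of bay_left between -0.11 and 0.11 m and z of fresh3_center in the frame of bay_left below 0.026 m and angle between fresh3_center's own z axis and vertical below 0.08 rad) and (x of left1_center in the frame of out_tray between -0.06 and 0.06 m and y of left1_center in the frame of out_tray between -0.11 and 0.11 m and z of left1_center in the frame of out_tray below 0.026 m and angle between left1_center's own z axis and vertical below 0.08 rad) and (x of left2_center in the frame of out_tray between -0.06 and 0.06 m and y of left2_center in the frame of out_tray between -0.11 and 0.11 m and z of left2_center in the frame of out_tray below 0.026 m and angle between left2_center's own z axis and vertical below 0.08 rad))) and linear speed of each of fresh1, fresh2, fresh3, left1, left2, right1, right2 below 0.03 m/s), for 0.3 s.
3. selector thrown to the newly loaded bay, power still off (value of joint main below -0.3 rad and ((value of joint selector above 0.3 rad and (x of fresh1_center in the frame of bay_left between -0.06 and 0.06 m and y of fresh1_center in the frame of bay_left between -0.11 and 0.11 m and z of fresh1_center in the frame of bay_left below 0.026 m and angle between fresh1_center's own z axis and vertical below 0.08 rad) and (x of fresh2_center in the frame of bay_left between -0.06 and 0.06 m and y of fresh2_center in the frame of bay_left between -0.11 and 0.11 m and z of fresh2_center in the frame of bay_left below 0.026 m and angle between fresh2_center's own z axis and vertical below 0.08 rad) and (x of fresh3_center in the frame of bay_left between -0.06 and 0.06 m and y of fresh3_center in the frame of bay_left between -0.11 and 0.11 m and z of fresh3_center in the frame of bay_left below 0.026 m and angle between fresh3_center's own z axis and vertical below 0.08 rad) and (x of left1_center in the frame of out_tray between -0.06 and 0.06 m and y of left1_center in the frame of out_tray between -0.11 and 0.11 m and z of left1_center in the frame of out_tray below 0.026 m and angle between left1_center's own z axis and vertical below 0.08 rad) and (x of left2_center in the frame of out_tray between -0.06 and 0.06 m and y of left2_center in the frame of out_tray between -0.11 and 0.11 m and z of left2_center in the frame of out_tray below 0.026 m and angle between left2_center's own z axis and vertical below 0.08 rad)) or (value of joint selector below -0.3 rad and (x of fresh1_center in the frame of bay_right between -0.06 and 0.06 m and y of fresh1_center in the frame of bay_right between -0.11 and 0.11 m and z of fresh1_center in the frame of bay_right below 0.026 m and angle between fresh1_center's own z axis and vertical below 0.08 rad) and (x of fresh2_center in the frame of bay_right between -0.06 and 0.06 m and y of fresh2_center in the frame of bay_right between -0.11 and 0.11 m and z of fresh2_center in the frame of bay_right below 0.026 m and angle between fresh2_center's own z axis and vertical below 0.08 rad) and (x of fresh3_center in the frame of bay_right between -0.06 and 0.06 m and y of fresh3_center in the frame of bay_right between -0.11 and 0.11 m and z of fresh3_center in the frame of bay_right below 0.026 m and angle between fresh3_center's own z axis and vertical below 0.08 rad) and (x of right1_center in the frame of out_tray between -0.06 and 0.06 m and y of right1_center in the frame of out_tray between -0.11 and 0.11 m and z of right1_center in the frame of out_tray below 0.026 m and angle between right1_center's own z axis and vertical below 0.08 rad) and (x of right2_center in the frame of out_tray between -0.06 and 0.06 m and y of right2_center in the frame of out_tray between -0.11 and 0.11 m and z of right2_center in the frame of out_tray below 0.026 m and angle between right2_center's own z axis and vertical below 0.08 rad)))), for 0.2 s.
4. main power back on (value of joint main above 0.3 rad), for 0.2 s.
At the end, for the whole second after the job is handed in: Main on (joint above 0.3 rad); selector over to the newly loaded bay (beyond 0.3 rad); all fresh carriers flat (within 0.08 rad) on that bay's floor; the cooled ones flat in the finished tray; the hot ones within 30 mm of where they were, in their bay; everything at rest (value of joint main above 0.3 rad and ((value of joint selector above 0.3 rad and (x of fresh1_center in the frame of bay_left between -0.06 and 0.06 m and y of fresh1_center in the frame of bay_left between -0.11 and 0.11 m and z of fresh1_center in the frame of bay_left below 0.026 m and angle between fresh1_center's own z axis and vertical below 0.08 rad) and (x of fresh2_center in the frame of bay_left between -0.06 and 0.06 m and y of fresh2_center in the frame of bay_left between -0.11 and 0.11 m and z of fresh2_center in the frame of bay_left below 0.026 m and angle between fresh2_center's own z axis and vertical below 0.08 rad) and (x of fresh3_center in the frame of bay_left between -0.06 and 0.06 m and y of fresh3_center in the frame of bay_left between -0.11 and 0.11 m and z of fresh3_center in the frame of bay_left below 0.026 m and angle between fresh3_center's own z axis and vertical below 0.08 rad) and (x of left1_center in the frame of out_tray between -0.06 and 0.06 m and y of left1_center in the frame of out_tray between -0.11 and 0.11 m and z of left1_center in the frame of out_tray below 0.026 m and angle between left1_center's own z axis and vertical below 0.08 rad) and (x of left2_center in the frame of out_tray between -0.06 and 0.06 m and y of left2_center in the frame of out_tray between -0.11 and 0.11 m and z of left2_center in the frame of out_tray below 0.026 m and angle between left2_center's own z axis and vertical below 0.08 rad) and (x of right1_center in the frame of bay_right between -0.06 and 0.06 m and y of right1_center in the frame of bay_right between -0.11 and 0.11 m and z of right1_center in the frame of bay_right below 0.026 m and angle between right1_center's own z axis and vertical below 0.08 rad) and (x of right2_center in the frame of bay_right between -0.06 and 0.06 m and y of right2_center in the frame of bay_right between -0.11 and 0.11 m and z of right2_center in the frame of bay_right below 0.026 m and angle between right2_center's own z axis and vertical below 0.08 rad) and distance of each of right1_center, right2_center from where it was at the start of the episode below 0.03 m) or (value of joint selector below -0.3 rad and (x of fresh1_center in the frame of bay_right between -0.06 and 0.06 m and y of fresh1_center in the frame of bay_right between -0.11 and 0.11 m and z of fresh1_center in the frame of bay_right below 0.026 m and angle between fresh1_center's own z axis and vertical below 0.08 rad) and (x of fresh2_center in the frame of bay_right between -0.06 and 0.06 m and y of fresh2_center in the frame of bay_right between -0.11 and 0.11 m and z of fresh2_center in the frame of bay_right below 0.026 m and angle between fresh2_center's own z axis and vertical below 0.08 rad) and (x of fresh3_center in the frame of bay_right between -0.06 and 0.06 m and y of fresh3_center in the frame of bay_right between -0.11 and 0.11 m and z of fresh3_center in the frame of bay_right below 0.026 m and angle between fresh3_center's own z axis and vertical below 0.08 rad) and (x of right1_center in the frame of out_tray between -0.06 and 0.06 m and y of right1_center in the frame of out_tray between -0.11 and 0.11 m and z of right1_center in the frame of out_tray below 0.026 m and angle between right1_center's own z axis and vertical below 0.08 rad) and (x of right2_center in the frame of out_tray between -0.06 and 0.06 m and y of right2_center in the frame of out_tray between -0.11 and 0.11 m and z of right2_center in the frame of out_tray below 0.026 m and angle between right2_center's own z axis and vertical below 0.08 rad) and (x of left1_center in the frame of bay_left between -0.06 and 0.06 m and y of left1_center in the frame of bay_left between -0.11 and 0.11 m and z of left1_center in the frame of bay_left below 0.026 m and angle between left1_center's own z axis and vertical below 0.08 rad) and (x of left2_center in the frame of bay_left between -0.06 and 0.06 m and y of left2_center in the frame of bay_left between -0.11 and 0.11 m and z of left2_center in the frame of bay_left below 0.026 m and angle between left2_center's own z axis and vertical below 0.08 rad) and distance of each of left1_center, left2_center from where it was at the start of the episode below 0.03 m)) and linear speed of each of fresh1, fresh2, fresh3, left1, left2, right1, right2 below 0.03 m/s); the robot touches nothing.
It fails at once if a hot carrier is lifted ((((value of joint selector above 0.1 rad and distance of selector_tip from where it was at the start of the episode below 0.026 m) or (value of joint selector below -0.1 rad and distance of selector_tip from where it was at the start of the episode above 0.026 m)) and height (world z) of any of left1_center, left2_center above 0.075 m) or (((value of joint selector below -0.1 rad and distance of selector_tip from where it was at the start of the episode below 0.026 m) or (value of joint selector above 0.1 rad and distance of selector_tip from where it was at the start of the episode above 0.026 m)) and height (world z) of any of right1_center, right2_center above 0.075 m)).
It fails at once if a carrier is lifted while the main power is on (value of joint main above 0.2 rad and height (world z) of any of fresh1_center, fresh2_center, fresh3_center, left1_center, left2_center, right1_center, right2_center above 0.075 m).
It fails at once if a bystander is pushed more than 30 mm (distance of any of pliers_o, tin_o, jar_o from where it was at the start of the episode above 0.03 m).
Of fresh1, fresh2, fresh3 only 2 to 3 are there at a start; the rules pass over those that are not, and their reading is None.
Of left1, left2 only 1 to 2 are there at a start; the rules pass over those that are not, and their reading is None.
Of right1, right2 only 1 to 2 are there at a start; the rules pass over those that are not, and their reading is None.
At some moment in a run one of fresh1, fresh2, fresh3 may be knocked a few centimetres aside while the robot is not near it.
Once in a run the grip may slacken for a moment while it holds something.
It also fails if it takes over 210 s, if anything falls off the work surface, if the arm or the gripper's body presses on something with over 40 N, if the wrist force passes 120 N, or if a joint passes its speed limit or range.

## Working session

There is one attempt and no reset: what is moved stays moved. The work goes in short steps, Python scripts to look and compute and a tool call to move; the robot and the scene stay as the last step left them, time stands still between calls to the robot, and variables do not carry over. Pictures are saved under pics/ and viewed, and the job is handed in when it is done.

Besides the shell and the picture viewer there is one more tool, called by a JSON object that holds its "api" and its "payload". carry_out: Moves the arm, as the interface text tells. Its arguments: {"type":"object","properties":{"increments":{"type":"array"},"grip_force":{"type":"number"}},"required":["increments"]}

```bash
mkdir -p pics; cat > h.py <<'E'
import numpy as np, cv2
from cell import env
def snap(n,f):
    p,d=env.read_camera(n); cv2.imwrite('pics/'+f+'.png',p[:,:,::-1]); np.save('pics/'+f+'.npy',d); return p,d
def world(n,u,v,d):
    c=env.get_calibration(n);K=c['K'];T=np.linalg.inv(c['camera_from_world'])
    pc=np.array([(u-K[0,2])/K[0,0]*d,(v-K[1,2])/K[1,1]*d,d,1]);return (T@pc)[:3]
def onplane(n,u,v,z):
    a=world(n,u,v,1.);b=world(n,u,v,2.);t=(z-a[2])/(b[2]-a[2]);return a+t*(b-a)
E
python3 - <<'E'
from h import *
print(env.get_obs())
snap('top','top0');snap('side','side0')
for n in('top','side'):print(env.get_calibration(n))
E
```

```text
{'time_s': 0.0, 'qpos': array([73.45927115, 18.43907264, -4.01461378, 83.17562026,  1.29608978,
       78.53988005, -3.26032239]), 'joint_velocities': array([-0.03971369,  0.00225385, -0.01534402,  0.02616195, -0.0740627 ,
       -0.07083931, -0.00778825]), 'effort': array([-2.76991696e-04, -4.91295326e+01, -4.04038550e-01, -3.12532139e+01,
       -6.40063081e-02,  4.35277924e-02,  1.67556700e-04]), 'tool_pos': array([ 0.19371519, -0.62024666,  0.40365461]), 'tool_rot': array([ 1.79992894e+02,  1.09273046e-01, -7.26504881e+01]), 'force': array([-0.31356356,  0.25402415,  0.23959027]), 'wrist_torque': array([-0.00146887, -0.00030957,  0.01308946]), 'grip_width': 0.08707505638259044}
{'K': array([[491.09073882,   0.        , 255.87068224],
       [  0.        , 491.09073882, 193.87094204],
       [  0.        ,   0.        ,   1.        ]]), 'camera_from_world': array([[ 0.01443125, -0.99982196,  0.0121566 , -0.03338249],
       [-0.99768235, -0.01520677, -0.06632263,  0.54664281],
       [ 0.06649569, -0.01117131, -0.99772417,  1.57017239],
       [ 0.        ,  0.        ,  0.        ,  1.        ]])}
{'K': array([[444.77347113,   0.        , 259.83992719],
       [  0.        , 444.77347113, 192.31411181],
       [  0.        ,   0.        ,   1.        ]]), 'camera_from_world': array([[-0.9811585 , -0.19238662,  0.01775934,  0.50059774],
       [-0.11938324,  0.53143017, -0.83864749,  0.1301111 ],
       [ 0.15190671, -0.82496628, -0.54438497,  1.43417813],
       [ 0.        ,  0.        ,  0.        ,  1.        ]])}
```

View pics/top0.png

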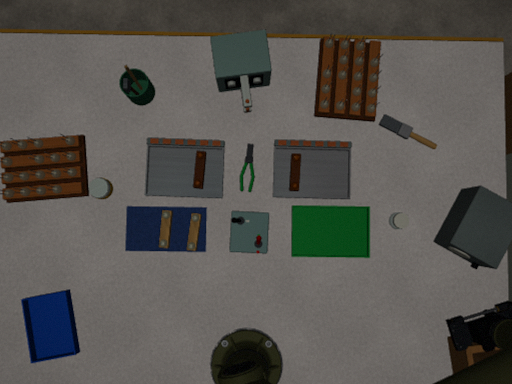

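View pics/side0.png

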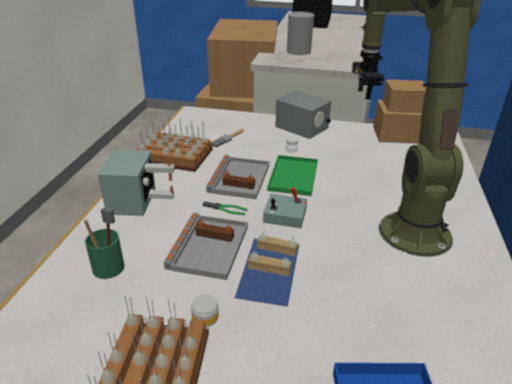

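The top view shows one carrier per bay (about (200,170) and (295,172)), two fresh carriers on the mat at (165,230) and (194,231), and the switch box near (249,231). I'll enlarge the middle.

```bash
python3 - <<'E'
from h import *
p=cv2.imread('pics/top0.png');cv2.imwrite('pics/c1.png',cv2.resize(p[130:260,120:380],None,fx=3,fy=3,interpolation=cv2.INTER_CUBIC)*1)
c=cv2.resize(p[200:260,220:280],None,fx=9,fy=9,interpolation=cv2.INTER_CUBIC);cv2.imwrite('pics/c2.png',cv2.convertScaleAbs(c,alpha=1.8))
E
```

```text
(no output)
```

View pics/c1.png

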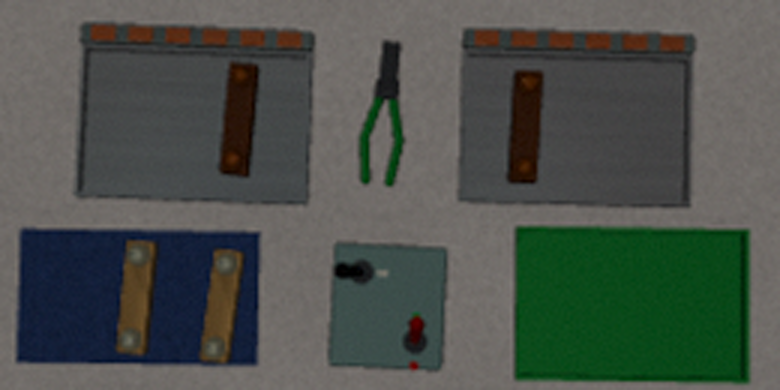

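View pics/c2.png

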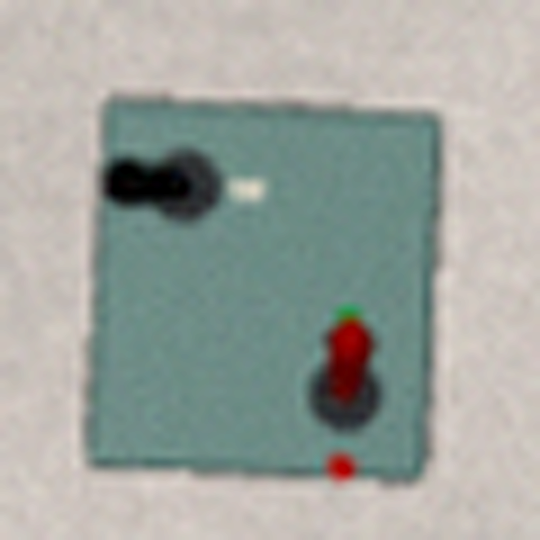

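```bash
cat >> h.py <<'E'
def up(x,s,o): return (x+.5)/s-.5+o
E
python3 - <<'E'
from h import *
d=np.load('pics/top0.npy')
def m(name,pts,s,ox,oy,z):
    w=np.array([onplane('top',up(a,s,ox),up(b,s,oy),z) for a,b in pts]);print(name,'c',w.mean(0).round(4),'edges',[round(float(np.linalg.norm(w[i]-w[(i+1)%len(w)])),4) for i in range(len(w))], w[:,:2].round(3).tolist())
m('box',[(105,97),(440,115),(425,482),(88,467)],9,220,200,.045)
m('mtip',[(350,335)],9,220,200,.088);m('stip',[(125,180)],9,220,200,.088)
m('mpiv',[(345,392)],9,220,200,.047);m('spiv',[(185,186)],9,220,200,.047)
m('out',[(516,227),(749,229),(749,381),(515,381)],3,120,130,.022)
m('bayR',[(462,50),(691,53),(687,206),(459,202)],3,120,130,.022)
m('bayL',[(82,46),(312,52),(308,204),(77,198)],3,120,130,.022)
m('R1',[(515,70),(543,72),(537,183),(508,181)],3,120,130,.037)
m('L1',[(231,62),(258,65),(247,176),(219,173)],3,120,130,.037)
m('F1',[(127,240),(155,242),(145,355),(116,352)],3,120,130,.033)
m('F2',[(215,248),(243,251),(228,362),(200,360)],3,120,130,.033)
for u,v in[(249,231),(294,172),(165,230),(194,230),(330,230)]:
  print(world('top',u,v,d[v,u]).round(4))
E
```

```text
box c [ 0.4249 -0.0048  0.045 ] edges [0.1182, 0.1288, 0.1182, 0.1298] [[0.492, 0.052], [0.487, -0.066], [0.358, -0.062], [0.362, 0.056]]
mtip c [ 0.4103 -0.0343  0.088 ] edges [0.0] [[0.41, -0.034]]
stip c [0.4621 0.0434 0.088 ] edges [0.0] [[0.462, 0.043]]
mpiv c [ 0.3896 -0.0336  0.047 ] edges [0.0] [[0.39, -0.034]]
spiv c [0.4609 0.0237 0.047 ] edges [0.0] [[0.461, 0.024]]
out c [ 0.4305 -0.2669  0.022 ] edges [0.2512, 0.1627, 0.2505, 0.1645] [[0.512, -0.141], [0.513, -0.392], [0.35, -0.392], [0.347, -0.142]]
bayR c [ 0.6201 -0.2038  0.022 ] edges [0.2486, 0.1664, 0.2458, 0.165] [[0.703, -0.081], [0.703, -0.329], [0.537, -0.325], [0.538, -0.08]]
bayL c [0.6166 0.2061 0.022 ] edges [0.2483, 0.1647, 0.2477, 0.1645] [[0.7, 0.33], [0.698, 0.081], [0.533, 0.083], [0.536, 0.33]]
R1 c [ 0.6188 -0.1494  0.037 ] edges [0.0301, 0.1196, 0.031, 0.1196] [[0.679, -0.137], [0.678, -0.167], [0.558, -0.162], [0.56, -0.131]]
L1 c [0.622  0.1574 0.037 ] edges [0.0291, 0.1197, 0.03, 0.1198] [[0.683, 0.167], [0.68, 0.138], [0.561, 0.147], [0.564, 0.177]]
F1 c [0.4306 0.2627 0.033 ] edges [0.0298, 0.1199, 0.0308, 0.1189] [[0.491, 0.274], [0.489, 0.244], [0.37, 0.251], [0.372, 0.282]]
F2 c [0.4234 0.1717 0.033 ] edges [0.0299, 0.1184, 0.0297, 0.1194] [[0.484, 0.18], [0.481, 0.15], [0.363, 0.163], [0.365, 0.193]]
[ 0.4272 -0.0049  0.0404]
[ 0.6178 -0.1462  0.0393]
[0.4265 0.2629 0.0301]
[0.4278 0.1704 0.0313]
[ 0.4339 -0.2678  0.007 ]
```

Selector leans left, so the left bay is hot. The right bay's single carrier goes to the green tray, and both fresh carriers go into the right bay. Measured sizes match the given ones. First I'll move over the main toggle with the jaw axis along x.

{"api": "carry_out", "payload": {"increments": [[0.296,0.587,0,72.6,-1],[0.296,0.587,0,72.6,-1],[0.296,0.587,0,72.6,-1],[0.296,0.587,0,72.6,-1],[0.296,0.587,0,72.6,-1],[0.296,0.587,0,72.6,-1],[0.296,0.587,0,72.6,-1],[0.296,0.587,0,72.6,-1],[0.296,0.587,0,72.6,-1],[0.296,0.587,0,72.6,-1],[0.296,0.587,0,72.6,-1],[0.296,0.587,0,72.6,-1],[0.296,0.587,0,72.6,-1],[0.296,0.587,0,72.6,-1],[0.296,0.587,0,72.6,-1],[0.296,0.587,0,72.6,-1]]}}

```text
time_s: 1.7
tool_pos: [0.4894, -0.0349, 0.4043]
tool_rot: [180.0, 0.1, -0.1]
force: [-0.2, -0.9, -0.3]
grip_width: 0.0869
```

{"api": "carry_out", "payload": {"increments": [[-0.04,0,-0.05,0,-1],[-0.08,0,-0.1,0,-1],[-0.11,0,-0.104,0,-1],[-0.11,0,-0.104,0,-1],[-0.11,0,-0.104,0,-1]]}}

```text
time_s: 2.2
tool_pos: [0.3779, -0.0353, 0.2999]
tool_rot: [179.9, 0.1, -0.3]
force: [1.4, 0.0, 1.2]
grip_width: 0.0872
```

```bash
python3 - <<'E'
from h import *
o=env.get_obs();print(o['qpos'],o['tool_pos'],o['tool_rot'])
snap('wrist','w0');print(env.get_calibration('wrist'))
E
```

```text
[ 44.98491406 -11.32504527 -39.27642314 124.80418482  -7.82018777
  64.30112306   9.35911284] [ 0.3778993  -0.03526177  0.29990546] [ 1.79910236e+02  9.21200363e-02 -3.19032637e-01]
{'K': array([[306.53716799,   0.        , 257.51497467],
       [  0.        , 306.53716799, 186.84347385],
       [  0.        ,   0.        ,   1.        ]]), 'T_tool_cam': array([[ 9.99999065e-01,  1.71540955e-04, -1.35663150e-03,
        -1.58860285e-04],
       [ 2.30045351e-04,  9.56856228e-01,  2.90561708e-01,
        -7.94263736e-02],
       [ 1.34794454e-03, -2.90561749e-01,  9.56855294e-01,
         2.12104657e-02],
       [ 0.00000000e+00,  0.00000000e+00,  0.00000000e+00,
         1.00000000e+00]])}
```

View pics/w0.png

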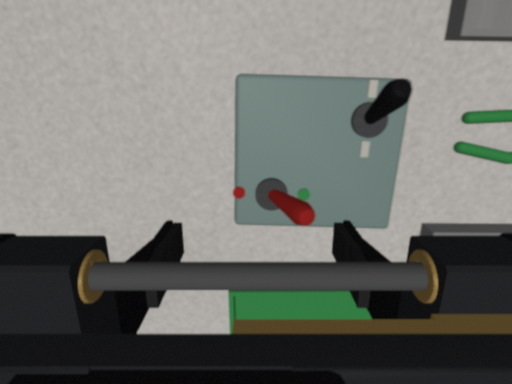

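The wrist view shows the red toggle leaning to the green dot, so it is on. The pose is reachable. Next I'll push the toggle off with the outside of the near finger.

{"api": "carry_out", "payload": {"increments": [[0.05,0,0,0,-1],[0.1,0,0,0,-1],[0.112,0,0,0,-1],[0.112,0,-0.04,0,-1],[0.112,0,-0.053,0,-1],[0.112,0,-0.053,0,-1],[0.1,0,-0.053,0,-1],[0.09,0,-0.053,0,-1],[0.08,0,-0.053,0,-1],[0.07,0,-0.053,0,-1],[0.06,0,-0.053,0,-1],[0.055,0,-0.053,0,-1],[0.055,0,-0.053,0,-1],[0.08,0,-0.053,0,-1],[0.11,0,-0.03,0,-1],[0.11,0,0.02,0,-1],[0.11,0,0.05,0,-1]]}}

```text
time_s: 3.95
tool_pos: [0.4901, -0.0332, 0.3524]
tool_rot: [-179.9, 0.0, -0.0]
force: [0.5, -0.1, -1.1]
grip_width: 0.0868
```

```bash
python3 - <<'E'
from h import *
snap('top','top1');p,d=snap('side','s1');snap('wrist','w1')
a=cv2.imread('pics/s1.png')[170:250,230:340];b=cv2.imread('pics/top1.png')[195:265,200:300]
cv2.imwrite('pics/s1c.png',cv2.resize(a,None,fx=6,fy=6))
E
```

```text
(no output)
```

View pics/s1c.png

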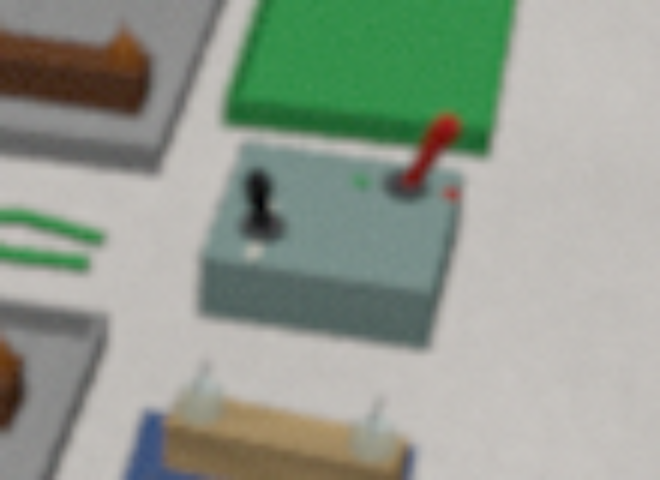

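View pics/w1.png

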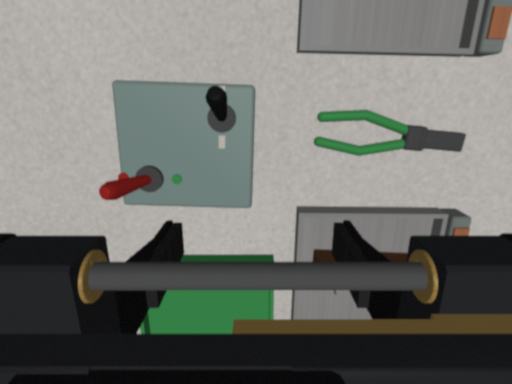

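Main is off: the red bat now leans to the red dot. Next I'll go above the cooled carrier in the right bay.

{"api": "carry_out", "payload": {"increments": [[0.129,-0.116,-0.03,-92.6,-0.4],[0.129,-0.116,-0.03,-92.6,-0.4],[0.129,-0.116,-0.03,-92.6,-0.4],[0.129,-0.116,-0.03,-92.6,-0.4],[0.129,-0.116,-0.03,-92.6,-0.4],[0.129,-0.116,-0.03,-92.6,-0.4],[0.129,-0.116,-0.03,-92.6,-0.4],[0.129,-0.116,-0.03,-92.6,-0.4],[0.129,-0.116,-0.03,-92.6,-0.4],[0.129,-0.116,-0.03,-92.6,-0.4],[0.129,-0.116,-0.03,-92.6,-0.4],[0.129,-0.116,-0.03,-92.6,-0.4]]}}

```text
time_s: 5.3
tool_pos: [0.6176, -0.1492, 0.3189]
tool_rot: [179.8, 0.0, -92.6]
force: [-0.1, -0.0, -0.3]
grip_width: 0.0604
```

```bash
cat >> h.py <<'E'
from scipy.spatial.transform import Rotation as Ro
def wpose():
    o=env.get_obs();c=env.get_calibration('wrist')
    T=np.eye(4);T[:3,:3]=Ro.from_euler('xyz',o['tool_rot'],degrees=True).as_matrix();T[:3,3]=o['tool_pos']
    return T@c['T_tool_cam'],c['K']
def wplane(T,K,u,v,z):
    r=T[:3,:3]@np.array([(u-K[0,2])/K[0,0],(v-K[1,2])/K[1,1],1]);return T[:3,3]+r*(z-T[2,3])/r[2]
E
python3 - <<'E'
from h import *
T,K=wpose();np.save('pics/T2.npy',T);snap('wrist','w2');print(env.get_obs()['tool_pos'],env.get_obs()['tool_rot'],env.get_obs()['grip_width'])
E
```

```text
[ 0.61780897 -0.14922838  0.31919982] [ 1.79816254e+02  8.78361929e-03 -9.24894207e+01] 0.06102428522164396
```

View pics/w2.png

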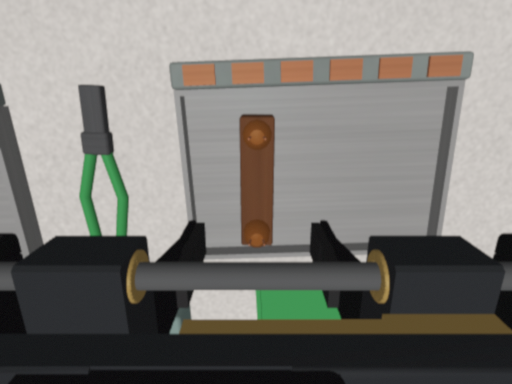

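The bar runs from (240,115) to (274,245), centred on column 257, which is the jaw centre. I'll descend and grip.

```bash
python3 - <<'E'
from h import *
T=np.load('pics/T2.npy');K=wpose()[1]
for u,v in [(257,115),(257,245)]:print(wplane(T,K,u,v,.037).round(4))
E
```

```text
[ 0.6792 -0.1522  0.037 ]
[ 0.5595 -0.1466  0.037 ]
```

{"api": "carry_out", "payload": {"grip_force": 25, "increments": [[0,0,-0.05,0,-0.4],[0,0,-0.1,0,-0.4],[0,0,-0.115,0,-0.4],[0,0,-0.127,0,-0.4],[0,0,-0.127,0,-0.4],[0,0,-0.127,0,0.6],[0,0,-0.127,0,0.6],[0,0,-0.127,0,0.6],[0,0,-0.127,0,0.6],[0,0,-0.127,0,0.6],[0,0,-0.127,0,0.6]]}}

```text
time_s: 6.45
tool_pos: [0.6191, -0.1493, 0.1945]
tool_rot: [-180.0, -0.0, -92.6]
force: [-0.7, 0.7, 3.3]
grip_width: 0.0296
```

{"api": "carry_out", "payload": {"grip_force": 35, "increments": [[0,0,0.02,0,1],[0,0,0.05,0,1],[0,0,0.08,0,1],[-0.03,-0.02,0.08,1,1],[-0.065,-0.04,0.08,2.6,1],[-0.1,-0.06,0.08,2.6,1],[-0.135,-0.08,0.08,2.6,1],[-0.165,-0.105,0.08,2.6,1],[-0.188,-0.118,0.08,2.6,1],[-0.188,-0.118,0.08,2.6,1],[-0.188,-0.118,0.08,2.6,1]]}}

```text
time_s: 7.55
tool_pos: [0.4304, -0.2676, 0.2737]
tool_rot: [180.0, 0.0, -90.1]
force: [-0.3, 1.0, -1.6]
grip_width: 0.0298
```

```bash
python3 - <<'E'
from h import *
T,K=wpose();snap('wrist','w3')
E
```

```text
(no output)
```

View pics/w3.png

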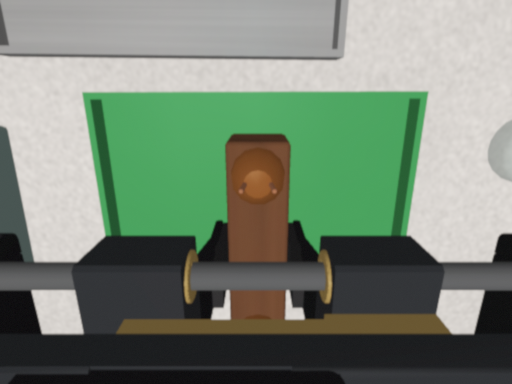

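The carrier is held straight and centred over the green tray. I'll lower and release it.

{"api": "carry_out", "payload": {"increments": [[0,0,-0.04,0,1],[0,0,-0.065,0,1],[0,0,-0.075,0,1],[0,0,-0.08,0,1],[0,0,-0.08,0,1],[0,0,-0.08,0,0.1],[0,0,-0.08,0,-0.4],[0,0,-0.08,0,-0.4],[0,0,-0.08,0,-0.4],[0,0,-0.04,0,-0.4],[0,0,0,0,-0.4],[0,0,0.04,0,-0.4],[0,0,0.08,0,-0.4]]}}

```text
time_s: 8.9
tool_pos: [0.4306, -0.2673, 0.3555]
tool_rot: [-180.0, -0.0, -90.0]
force: [0.8, -0.1, -0.4]
grip_width: 0.0606
```

```bash
python3 - <<'E'
from h import *
snap('wrist','w4');snap('top','top4')
p=cv2.imread('pics/top4.png')
cv2.imwrite('pics/c4.png',cv2.resize(p[130:260,120:380],None,fx=3,fy=3,interpolation=cv2.INTER_CUBIC))
E
```

```text
(no output)
```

View pics/w4.png

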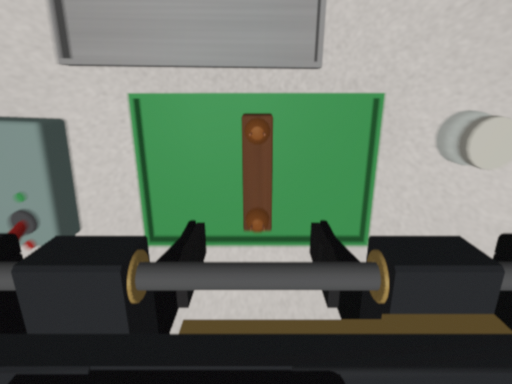

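View pics/c4.png

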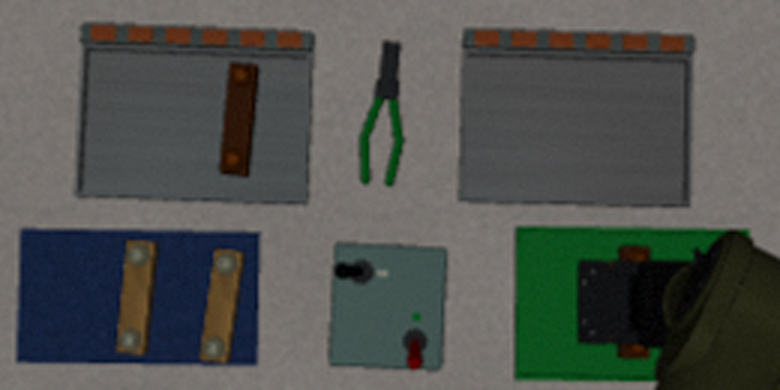

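Carrier lies flat in the tray and both fresh ones are unmoved. Next I'll go to the nearer fresh carrier.

{"api": "carry_out", "payload": {"increments": [[0.02,0.05,0,0,-0.4],[0.03,0.1,0,-3,-0.4],[0.03,0.15,0,-6.3,-0.4],[0.03,0.2,0,-6.3,-0.4],[0.03,0.25,0,-6.3,-0.4],[0.03,0.3,0,-6.3,-0.4],[0.02,0.35,0,-6.3,-0.4],[0.0,0.395,0,-6.3,-0.4],[-0.008,0.439,-0.01,-6.3,-0.4],[-0.008,0.439,-0.034,-6.3,-0.4],[-0.008,0.439,-0.034,-6.3,-0.4],[-0.008,0.439,-0.034,-6.3,-0.4]]}}

```text
time_s: 10.2
tool_pos: [0.4228, 0.1707, 0.3195]
tool_rot: [179.9, -0.0, -96.4]
force: [0.3, -0.6, -0.1]
grip_width: 0.0611
```

```bash
python3 - <<'E'
from h import *
T,K=wpose();np.save('pics/T5.npy',T);snap('wrist','w5');print(env.get_obs()['qpos'].round(1))
E
```

```text
[  26.4    0.   -50.9  114.2    0.    65.8 -121. ]
```

View pics/w5.png

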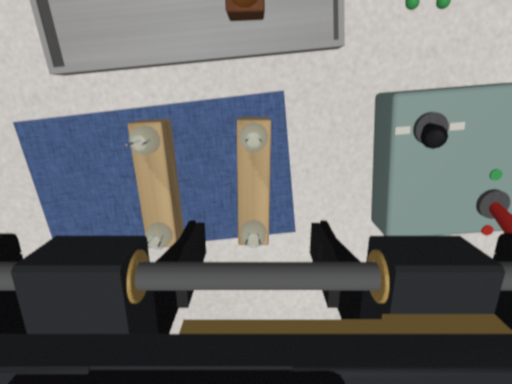

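```bash
python3 - <<'E'
from h import *
T=np.load('pics/T5.npy');K=wpose()[1]
for u,v in [(254,118),(254,245)]:print(wplane(T,K,u,v,.033).round(4))
E
```

```text
[0.4822 0.1662 0.033 ]
[0.3636 0.18   0.033 ]
```

{"api": "carry_out", "payload": {"grip_force": 35, "increments": [[0,0.002,-0.05,0,-0.4],[0,0.002,-0.1,0,-0.4],[0,0.002,-0.12,0,-0.4],[0,0.002,-0.131,0,-0.4],[0,0.002,-0.131,0,-0.4],[0,0.002,-0.131,0,1],[0,0.002,-0.131,0,1],[0,0.002,-0.131,0,1],[0,0.002,-0.131,0,1],[0,0.002,-0.131,0,1],[0,0.002,-0.131,0,1]]}}

```text
time_s: 11.35
tool_pos: [0.4231, 0.1738, 0.1893]
tool_rot: [-179.9, 0.0, -96.4]
force: [-0.8, -0.3, 4.1]
grip_width: 0.0296
```

{"api": "carry_out", "payload": {"increments": [[0,0,0.03,0,1],[0,0,0.07,0,1],[0,0,0.11,0,1],[0.01,-0.01,0.15,0,1],[0.03,-0.05,0.16,2,1],[0.05,-0.09,0.16,4,1],[0.07,-0.13,0.16,6.3,1],[0.09,-0.17,0.16,6.3,1],[0.11,-0.21,0.16,6.3,1],[0.13,-0.25,0.16,6.3,1],[0.15,-0.29,0.16,6.3,1],[0.17,-0.33,0.15,6.3,1],[0.185,-0.37,0.13,6.3,1],[0.197,-0.41,0.11,6.3,1],[0.197,-0.424,0.09,6.3,1],[0.197,-0.424,0.09,6.3,1]]}}

```text
time_s: 12.95
tool_pos: [0.6175, -0.2539, 0.2737]
tool_rot: [179.5, 0.1, -90.3]
force: [-0.2, -0.3, -1.8]
grip_width: 0.0296
```

```bash
python3 - <<'E'
from h import *
snap('wrist','w6');print(env.get_obs()['qpos'].round(1))
E
```

```text
[ 44.5  29.2 -33.   87.8  16.5  68.3 -81.6]
```

View pics/w6.png

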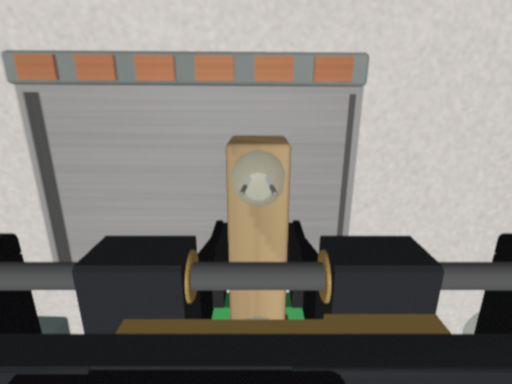

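Held straight, over the right half of the bay. I'll lower and release.

{"api": "carry_out", "payload": {"increments": [[0,0,-0.04,0,1],[0,0,-0.065,0,1],[0,0,-0.078,0,1],[0,0,-0.086,0,1],[0,0,-0.086,0,1],[0,0,-0.086,0,0.1],[0,0,-0.086,0,-0.4],[0,0,-0.086,0,-0.4],[0,0,-0.086,0,-0.4],[0,0,-0.05,0,-0.4],[0,0,0,0,-0.4],[0,0,0.04,0,-0.4],[0,0,0.075,0,-0.4]]}}

```text
time_s: 14.3
tool_pos: [0.62, -0.2503, 0.3566]
tool_rot: [-179.9, -0.0, -90.0]
force: [0.3, -0.2, 0.1]
grip_width: 0.0607
```

```bash
python3 - <<'E'
from h import *
snap('wrist','w7');snap('top','top7')
p=cv2.imread('pics/top7.png')
cv2.imwrite('pics/c7.png',cv2.resize(p[130:260,120:380],None,fx=3,fy=3,interpolation=cv2.INTER_CUBIC))
E
```

```text
(no output)
```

View pics/w7.png

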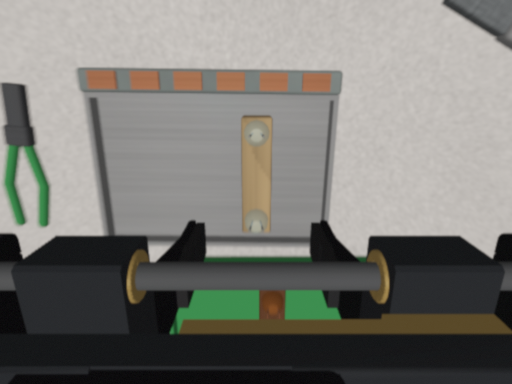

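View pics/c7.png

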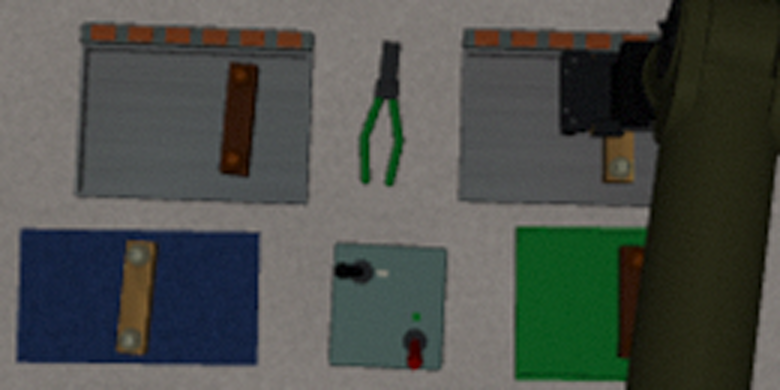

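First one seated flat in the bay. Now I'll fetch the other.

{"api": "carry_out", "payload": {"increments": [[-0.015,0.045,0,0,-0.4],[-0.03,0.09,0,0,-0.4],[-0.05,0.135,0,-3.6,-0.4],[-0.065,0.18,0,-3.6,-0.4],[-0.08,0.225,0,-3.6,-0.4],[-0.1,0.27,0,-3.6,-0.4],[-0.115,0.315,0,-3.6,-0.4],[-0.13,0.36,0,-3.6,-0.4],[-0.15,0.405,0,-3.6,-0.4],[-0.165,0.45,0,-3.6,-0.4],[-0.18,0.49,-0.01,-3.6,-0.4],[-0.189,0.513,-0.034,-3.6,-0.4],[-0.189,0.513,-0.034,-3.6,-0.4],[-0.189,0.513,-0.034,-3.6,-0.4]]}}

```text
time_s: 15.8
tool_pos: [0.4305, 0.2625, 0.3192]
tool_rot: [179.9, -0.0, -93.6]
force: [0.4, -1.0, 0.1]
grip_width: 0.0612
```

```bash
python3 - <<'E'
from h import *
T,K=wpose();np.save('pics/T8.npy',T);snap('wrist','w8');print(env.get_obs()['qpos'].round(1))
E
```

```text
[  17.4    9.4  -55.3  108.2    8.5   66.7 -134.6]
```

View pics/w8.png

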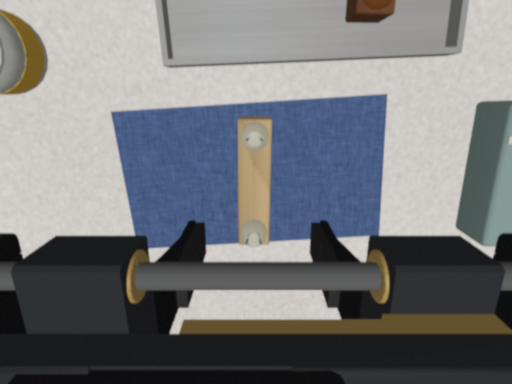

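The bar spans (238,118) to (271,245) and its centre column is about 255, so it is aligned. I'll grip it.

{"api": "carry_out", "payload": {"grip_force": 35, "increments": [[0,0.002,-0.05,0,-0.4],[0,0.002,-0.1,0,-0.4],[0,0.002,-0.12,0,-0.4],[0,0.002,-0.131,0,-0.4],[0,0.002,-0.131,0,-0.4],[0,0.002,-0.131,0,1],[0,0.002,-0.131,0,1],[0,0.002,-0.131,0,1],[0,0.002,-0.131,0,1],[0,0.002,-0.131,0,1],[0,0.002,-0.131,0,1]]}}

```text
time_s: 16.95
tool_pos: [0.4311, 0.2649, 0.1894]
tool_rot: [-179.9, 0.0, -93.7]
force: [-1.1, -0.0, 3.9]
grip_width: 0.0299
```

{"api": "carry_out", "payload": {"increments": [[0,0,0.03,0,1],[0,0,0.07,0,1],[0,0,0.11,0,1],[0.01,-0.01,0.15,0,1],[0.03,-0.05,0.16,2,1],[0.05,-0.09,0.16,3.6,1],[0.07,-0.13,0.16,3.6,1],[0.09,-0.17,0.16,3.6,1],[0.11,-0.21,0.16,3.6,1],[0.13,-0.25,0.16,3.6,1],[0.15,-0.29,0.16,3.6,1],[0.165,-0.33,0.16,3.6,1],[0.18,-0.37,0.15,3.6,1],[0.189,-0.41,0.12,3.6,1],[0.189,-0.425,0.09,3.6,1],[0.189,-0.425,0.09,3.6,1],[0.189,-0.425,0.09,3.6,1]]}}

```text
time_s: 18.65
tool_pos: [0.6194, -0.1598, 0.2779]
tool_rot: [179.9, 0.1, -90.0]
force: [0.1, 0.3, -2.3]
grip_width: 0.0298
```

```bash
python3 - <<'E'
from h import *
snap('wrist','w9')
E
```

View pics/w9.png

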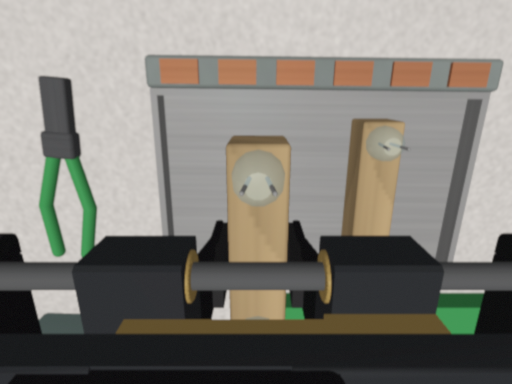

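Held straight, with the neighbour clear to the right. I'll lower and release.

{"api": "carry_out", "payload": {"increments": [[0,0,-0.04,0,1],[0,0,-0.065,0,1],[0,0,-0.078,0,1],[0,0,-0.086,0,1],[0,0,-0.086,0,1],[0,0,-0.086,0,0.1],[0,0,-0.086,0,-0.4],[0,0,-0.086,0,-0.4],[0,0,-0.086,0,-0.4],[0,0,-0.05,0,-0.4],[0,0,0,0,-0.4],[0,0,0.04,0,-0.4],[0,0,0.075,0,-0.4]]}}

```text
time_s: 20.0
tool_pos: [0.62, -0.1602, 0.3565]
tool_rot: [-179.9, -0.0, -90.0]
force: [0.6, -0.8, 0.2]
grip_width: 0.0606
```

```bash
python3 - <<'E'
from h import *
snap('wrist','w10');snap('side','s10');p=cv2.imread('pics/s10.png')
cv2.imwrite('pics/s10c.png',cv2.resize(p[140:300,150:350],None,fx=4,fy=3.6))
E
```

```text
(no output)
```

View pics/w10.png

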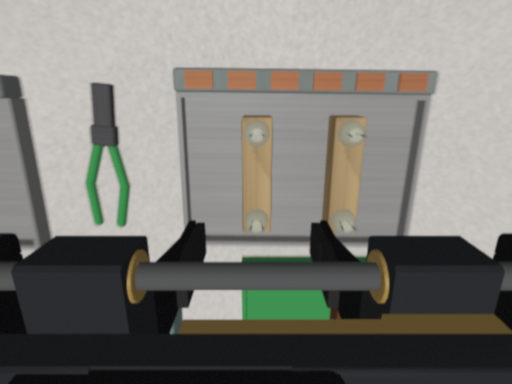

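View pics/s10c.png

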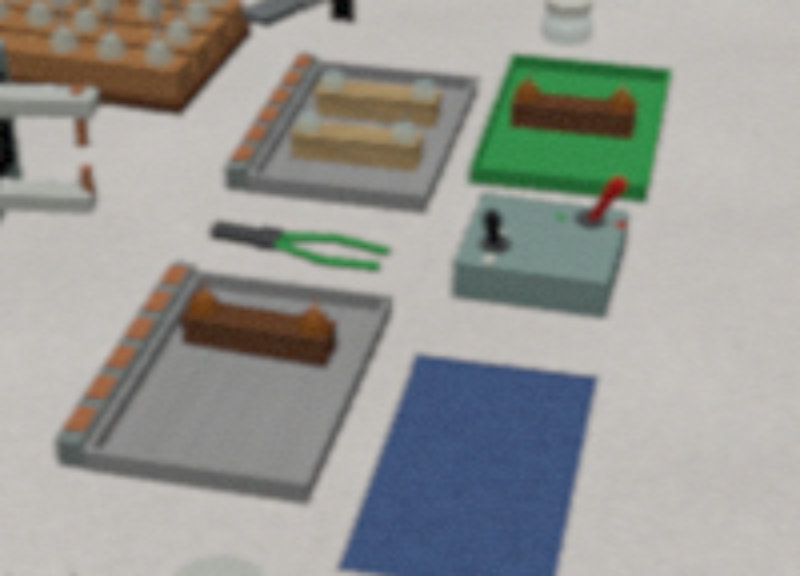

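Both fresh carriers lie flat in the right bay, the cooled one is in the tray, and the hot one is untouched. Now I'll throw the selector to the right with closed fingers.

{"api": "carry_out", "payload": {"increments": [[-0.025,0.04,0,0,1],[-0.05,0.08,0,0,1],[-0.075,0.12,0,0,1],[-0.1,0.16,0,0,1],[-0.13,0.2,0,0,1],[-0.159,0.235,0,0,1],[-0.159,0.245,0,0,1],[-0.159,0.245,0,0,1],[-0.159,0.245,-0.04,0,1],[-0.159,0.245,-0.08,0,1],[-0.159,0.245,-0.107,0,1],[-0.159,0.245,-0.107,0,1],[-0.159,0.235,-0.107,0,1],[-0.159,0.225,-0.107,0,1],[-0.159,0.215,-0.107,0,1],[-0.159,0.205,-0.107,0,1],[-0.159,0.195,-0.107,0,1],[-0.159,0.189,-0.107,0,1],[-0.159,0.189,-0.107,0,1]]}}

```text
time_s: 22.0
tool_pos: [0.4611, 0.0316, 0.2474]
tool_rot: [-179.9, 0.4, -90.0]
force: [0.5, 11.7, 1.5]
grip_width: 0.0006
```

{"api": "carry_out", "payload": {"increments": [[0,0.02,0,0,1],[0,0.045,0,0,1],[0,0.045,0.05,0,1],[0,0.045,0.1,0,1],[0,0.045,0.1,0,1]]}}

```text
time_s: 22.5
tool_pos: [0.4631, 0.0739, 0.3528]
tool_rot: [-179.4, -0.1, -90.1]
force: [0.3, 0.3, -0.4]
grip_width: 0.0004
```

```bash
python3 - <<'E'
from h import *
snap('side','s11');p=cv2.imread('pics/s11.png')
cv2.imwrite('pics/s11c.png',cv2.resize(p[140:300,150:350],None,fx=4,fy=3.6));snap('wrist','w11')
E
```

```text
(no output)
```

View pics/s11c.png

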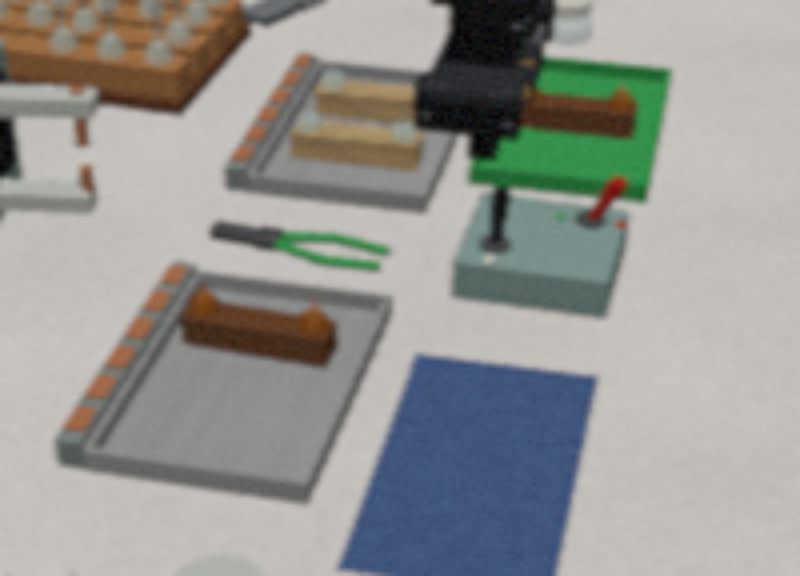

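View pics/w11.png

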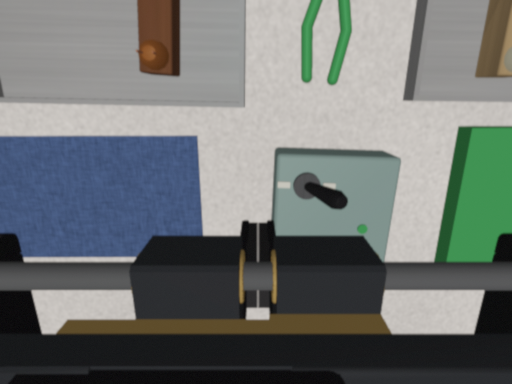

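The selector now leans right, away from the left bay. Next, the main: jaws open along x, near finger behind the red bat. I'll position above first.

{"api": "carry_out", "payload": {"increments": [[0,-0.02,0,90,-1],[0,-0.04,0,90,-1],[0,-0.06,0,90,-1],[0,-0.08,0,90,-1],[0,-0.108,0,90,-1],[0,-0.108,0,90,-1],[0,-0.108,0,90,-1],[-0.02,-0.108,0,90,-1],[-0.04,-0.108,0,90,-1],[-0.064,-0.108,0,90,-1],[-0.064,-0.108,0,90,-1],[-0.064,-0.108,-0.02,90,-1],[-0.064,-0.108,-0.04,90,-1],[-0.064,-0.108,-0.04,90,-1]]}}

```text
time_s: 24.0
tool_pos: [0.3946, -0.0349, 0.3034]
tool_rot: [-179.9, 0.4, -0.1]
force: [-0.5, -0.0, -0.4]
grip_width: 0.0866
```

```bash
python3 - <<'E'
from h import *
snap('wrist','w12');o=env.get_obs();print(o['qpos'].round(1),o['tool_pos'])
E
```

```text
[ 46.3  -8.8 -41.3 122.4  -6.5  64.7   8.1] [ 0.39546928 -0.03481985  0.30492314]
```

View pics/w12.png

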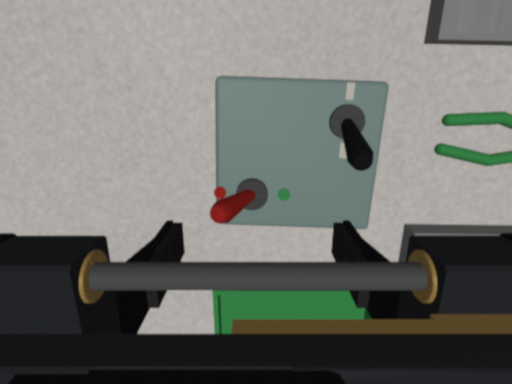

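The red bat tip (220,212) lies between the finger lines. I'll descend first and check the reached position.

{"api": "carry_out", "payload": {"increments": [[0,0,-0.02,0,-1],[0,0,-0.04,0,-1],[0,0,-0.06,0,-1],[0,0,-0.06,0,-1]]}}

```text
time_s: 24.45
tool_pos: [0.3957, -0.0346, 0.2452]
tool_rot: [-179.9, 0.3, -0.0]
force: [-0.3, -0.5, -0.0]
grip_width: 0.0873
```

{"api": "carry_out", "payload": {"increments": [[0.01,0,0,0,-1],[0.02,0,0,0,-1],[0.03,0,0,0,-1],[0.04,0,0,0,-1],[0.047,0,0,0,-1],[0.047,0,0,0,-1],[0.035,0,0,0,-1],[0.03,0,0,0,-1],[0.03,0,0.05,0,-1],[0.03,0,0.1,0,-1],[0.04,0,0.14,0,-1],[0.06,0,0.16,0,-1],[0.06,0,0.16,0,-1]]}}

```text
time_s: 25.75
tool_pos: [0.46, -0.0344, 0.4109]
tool_rot: [179.9, -0.6, -0.0]
force: [0.8, 0.1, -0.4]
grip_width: 0.0867
```

```bash
python3 - <<'E'
from h import *
snap('side','s13');p=cv2.imread('pics/s13.png')
cv2.imwrite('pics/s13c.png',cv2.resize(p[140:300,150:350],None,fx=4,fy=3.6));snap('wrist','w13')
E
```

```text
(no output)
```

View pics/s13c.png

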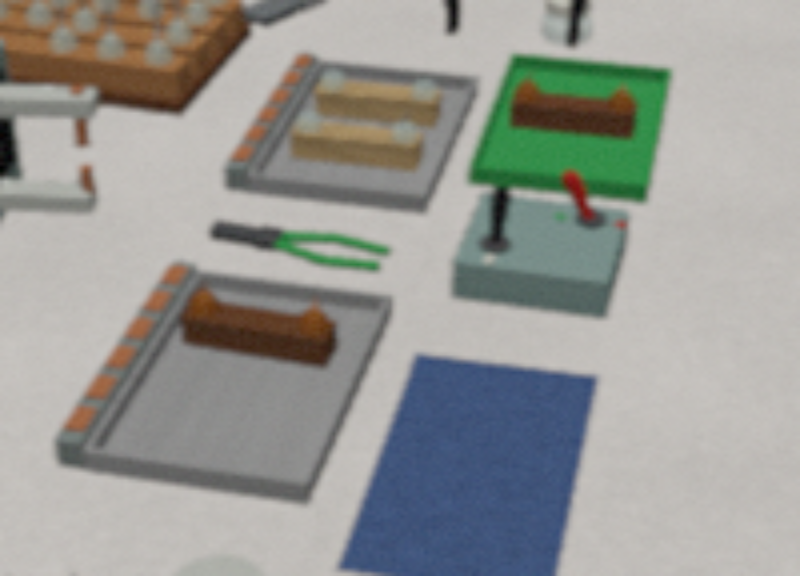

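View pics/w13.png

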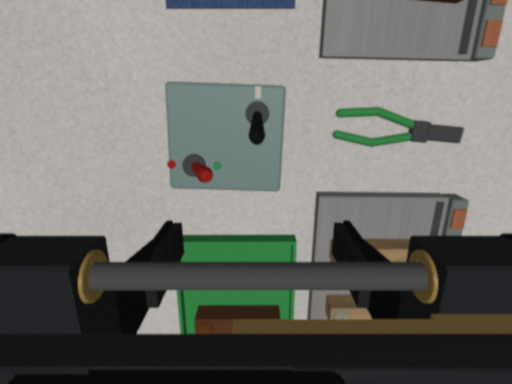

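Main leans to the green dot, selector leans right, carriers are in place and the arm is clear. I'll hand in.

```bash
python3 - <<'E'
from h import *
print(env.sign_off())
E
```

```text
the job is handed in; nothing more can be done
None
```

The job is done and handed in at about 26 s on the robot's clock; the hand-in reports no verdict.

- **What I did:** The selector leaned left, so I left the single hot carrier in the left bay. I switched the main off and moved the one cooled carrier from the right bay to the green tray. Then I loaded both fresh carriers (only two were present) flat into the right bay, threw the selector to the right, and switched the main back on.
- **Last checks:** The final side and wrist pictures show:
  - the main leaning to the green dot and the selector leaning right;
  - both fresh carriers flat in the right bay, the cooled one flat in the tray, and the hot one where it started;
  - the pliers in place, and the arm clear of everything.
- **Not measured at the end:** I placed the carriers well inside the limits by the robot's reported positions, but did not remeasure them from a picture before handing in. The tin and jar were not fully in view in the last pictures, though the arm never came near either.
- **Failures:** No check failed or disagreed. I saw no grip slip or knocked carrier.

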